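Make up a die kit and a polishing kit

ROBOT

A 6-joint arm with a two-finger parallel gripper is mounted at the origin on a cart in front of the work surface, level with it; the furniture and walls round the work are solid. World frame = base frame: x ahead of the robot, y to its left, z up, the work surface at z = 0. Lengths are in m, angles in rad, forces in N, time in s.
With the tool pointing down it reaches from about 0.25 to 0.725 m from the base axis. Payload 4 kg.
Tool frame: the origin (TCP) lies on the centre line of the jaws, within the pads' length; the fingertips stand 17 mm ahead of it and the grasp point (between the pads) lies 2 mm behind it; z points along the fingers, y is the line along which they close (so a half turn about z gives the same grasp; the last joint's range is limited). The gripper opens to 85 mm and grips with 20 to 120 N. Pads are 22 mm wide; open, the fingers measure 114 mm over their backs; the gripper's body (76 mm by 85 mm) begins 54 mm behind the grasp point. The pads swing forward as they close: fully open they stand 13 mm farther back than shut.
Start: joints at [0, 0.241, 0.005, 1.335, 0, 1.571], TCP at [0.5, -0, 0.209] pointing down, gripper open.
Joint ranges: [-2.72, 2.72], [-1.05, 1.87], [-1.09, 1.28], [-1.99, 2.15], [-1.42, 1.44], [-3.14, 3.14]. Speed limits (rad/s): [2.79, 2.79, 3.14, 3.14, 3.14, 3.14].

INTERFACE

Orientations are given as a unit quaternion [x, y, z, w].
In Python, from workcell import get_obs, imaging, order gives the robot as it stands.
- The arm moves only by the tool apply_moves, never from a script. Its argument "targets" is a list that holds one entry, the list of rows, each a list of 5 numbers: the shift along the world's x, y, z in units of 40 mm (1.0 is 40 mm), then the turn about the world's z in degrees, then the gripper command: -1 is shut, 1 is fully open, values between are in proportion. In form: [[[dx, dy, dz, turn, fingers], ...]]. A call has 1 to 8 rows; each row shifts and turns the commanded pose from where the row before left it; what a row does not reach is not made up. A row lasts 1/12 s, in which the tool goes at most 41.7 mm and 7.16 degrees, less where a joint would pass 70% of its speed; a pose out of reach is approached as far as the arm can. A call is refused whole if a number of a shift passes 1 or a number of a turn 7.16, either way. A call with a gripper value outside its range is refused whole. The fingers move at their own pace and stop on an object; the grip force is fixed at half the most. Time passes only in rows, so rows that do not move let the fingers close. It gives the time, the measured TCP pose, the force, the opening and the grip force at its end, in the units of the state.
- get_obs(): the state, without advancing time (a new reading comes with each control period).
- imaging.camera(name): name is "scene" or "side" or "wrist"; returns (picture, depth): 384x512x3 uint8, blue, green, red; 384x512 float32, m along the optical axis (not along the pixel's ray), 0 where there is no reading.
- imaging.get_calibration(name): a dict with "camera_matrix" (3x3 intrinsics, pixels), "eye" and "rotation" of the camera in the world; the wrist camera has in their place "hand_eye" (4x4, takes a point from camera to tool coordinates, whose origin is the TCP and whose axes are the flange's). Camera axes: x right, y down, z forward; pixel columns grow to the right and rows downward; lengths in m; the calibration is good to about 2 mm. A picture is of the moment at which its call begins: read the wrist's pose just before it. get_calibration takes no time and is no camera call.
- order.job_done(): hands the job in; it is judged then, once.
The state is a dict: "clock": time; "joint_pos": joint angles; "joint_vel": joint speeds; "tau": joint torques, N m; "eef_pos": TCP position; "tool_rot": TCP orientation; "ft_force": force on the tool from outside, world axes, zero at the start; "ft_torque": the same for the moment, N m; "grip_width": finger opening in m; "grasp_force": force on a finger pad.
Only numpy, scipy, OpenCV 4.12 (cv2) and the standard library are available. Lean on these libraries where they do the work, as an engineer would, in place of code of your own. Each camera call takes 0.05 s, during which the arm holds its last target. There are 200 camera calls.

TASK

Make up the two kits for the next job: the sawn stone segment, the grey mixing dish and the white screw-lid pot go into the blue tray, the beige felt cone and the black bur case into the yellow tray. Give each thing a compartment of its own (any one in its tray), resting upright on the tray's floor as it stood on the worktop. Leave the red case and the whole-arch model where they are.

Things in the scene. Friction and masses are not known exactly. Their poses are not given: they have to be found in the camera images.
- blue_tray: Blue open case tray, fixed to the worktop, 132 x 210 x 18 mm (x, y, z of its own frame); origin at the centre of its underside; walls, dividers and floor 4 mm thick, so the floor is 4 mm above the worktop and the wall tops 18 mm; small wire lugs on its short ends, a blank card on one long side. Two dividers along its x cut it into three equal compartments, each 124 (x) by 64 mm (y) inside, centred at x = 0 and y = -68.7, 0, +68.7 mm.
- yellow_tray: Yellow open case tray, fixed to the worktop, 132 x 210 x 18 mm (x, y, z of its own frame); origin at the centre of its underside; walls, dividers and floor 4 mm thick, so the floor is 4 mm above the worktop and the wall tops 18 mm; small wire lugs on its short ends, a blank card on one long side. One divider along its x cuts it into two equal compartments, each 124 (x) by 99 mm (y) inside, centred at x = 0 and y = -51.5, +51.5 mm.
- segment_center (a point): Sawn segment of a tan stone model: a block 21 (x) by 34 (y) by 14 mm with two teeth on top, 23 mm high over all. Loose, 30 g. Point half-way up (11.5 mm above its underside), z up. Grip the block across its 21 mm.
- dish_center (a point): Small grey mixing dish with a foot and a flaring open cup, 34 mm across the rim, 26 mm high, narrower below (waist about 11 mm up). Loose, 60 g. Point on its axis half-way up (13 mm), z up. Grip across the cup near the rim.
- pot_center (a point): White round screw-lid pot, 45 mm across, lid 48 mm across (lid begins 30 mm up), 49 mm high. Loose, 60 g. Point on its axis half-way up (24.5 mm), z up.
- cone_center (a point): Beige felt polishing cone standing on its broad end, 42 mm across at its widest, felt 46 mm high, with a black 8 mm hub on top, 61 mm high over all. Loose, 50 g. Point on its axis half-way up (30.5 mm), z up. The felt is widest in its lower half; above that it tapers.
- bur_case_center (a point): Plain black closed bur case, 28 (x) by 56 (y) by 22 mm. Loose, 30 g. Point at its centre, 11 mm above its underside, z up.
- red_case: Bystander: small red case with a clear cover, 44 (x) by 84 (y) by 20 mm, loose. Origin at the centre of its underside. Not part of either kit.
- arch_model: Bystander: tan stone cast of a whole dental arch, 56 x 63 x 27 mm, loose. Origin at the centre of its underside. Not part of either kit.
There are look-alikes about, which are no part of the job. What is shaped like the part that bears dish_center but green is not meant.

How it is judged:
By the outcome, as a careful person would: the job done as asked, in the order asked, and still so for the second after the job is handed in, with the robot touching nothing.
It also fails if it takes over 128 s, if anything falls off the work surface, if the arm or the gripper's body presses on something with over 40 N, if the wrist force passes 120 N, or if a joint passes its speed limit or range.

## Working session

There is one attempt and no reset: what is moved stays moved. The work goes in short steps, Python scripts to look and compute and a tool call to move; the robot and the scene stay as the last step left them, time stands still between calls to the robot, and variables do not carry over. Pictures are saved under pics/ and viewed, at most 14 in all, crops included, and the job is handed in when it is done.

Besides the shell and the picture viewer there is one more tool, called after "Request:" as name([rows], argument=value, ...), one row to a line, values as JSON. apply_moves: Moves the arm, as the interface text tells. Its arguments: {"type":"object","properties":{"targets":{"type":"array","items":{"type":"array","items":{"type":"array","items":{"type":"number"}}}}},"required":["targets"]}

```bash
mkdir -p pics; cat > h.py <<'E'
import numpy as np, cv2
from workcell import get_obs, imaging, order
from scipy.spatial.transform import Rotation as R
def cam(n):
    o=get_obs(); im,d=imaging.camera(n); c=imaging.get_calibration(n); K=np.array(c["camera_matrix"])
    if n=="wrist":
        H=np.array(c["hand_eye"]); Rt=R.from_quat(o["tool_rot"]).as_matrix()
        Rc=Rt@H[:3,:3]; e=np.array(o["eef_pos"])+Rt@H[:3,3]
    else: Rc=np.array(c["rotation"]); e=np.array(c["eye"])
    return im,d,K,Rc,e
def pts(d,K,Rc,e):
    v,u=np.mgrid[:d.shape[0],:d.shape[1]]
    r=np.stack([(u-K[0,2])/K[0,0],(v-K[1,2])/K[1,1],np.ones_like(d)],-1)*d[...,None]
    return r@Rc.T+e
def ray(u,v,z,K,Rc,e):
    r=Rc@np.array([(u-K[0,2])/K[0,0],(v-K[1,2])/K[1,1],1]); return e+r*(z-e[2])/r[2]
E
python3 - <<'E'
from h import *
for n in("scene","side","wrist"):
    im,d,K,Rc,e=cam(n); cv2.imwrite(f"pics/{n}0.png",im); np.savez(f"{n}0.npz",im=im,d=d,K=K,Rc=Rc,e=e)
    print(n,e.round(3),Rc.round(2).tolist(),K[0,0],(d>0).mean())
E
```

```text
scene [ 0.166 -0.567  0.72 ] [0.87, -0.35, 0.13, -0.31] 349.39305677551783 0.9958445231119791
side [ 0.226 -0.949  0.743] [0.89, -0.16, 0.07, -0.42] 454.13072969916533 0.99639892578125
wrist [0.5   0.082 0.375] [[1.0, 0.0, -0.0], [0.0, -0.95, -0.32], [-0.0, 0.32, -0.95]] 316.8100586675271 0.9959767659505209
```

View pics/scene0.png

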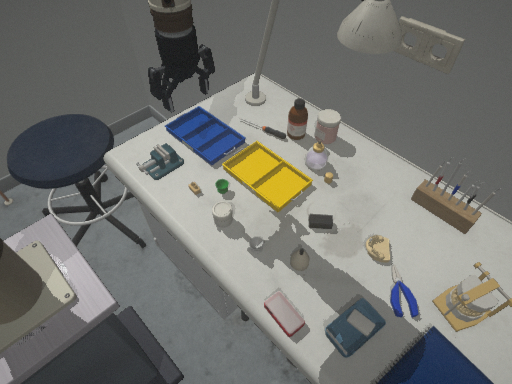

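View pics/side0.png

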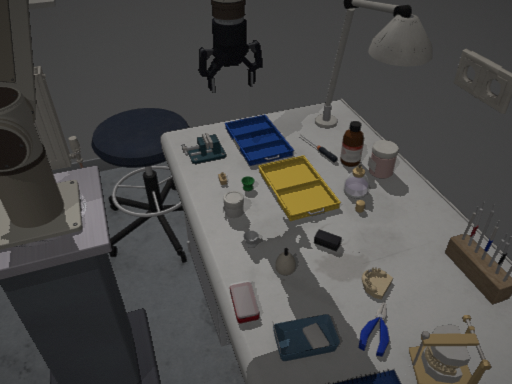

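The scene view shows the segment at (195,188), the pot at (222,212), the grey dish at (257,243), the cone at (300,259) and the bur case at (320,221). The blue tray is at (205,135) and the yellow tray at (267,174). The green look-alike dish is at (222,186), the red case at (284,312) and the arch at (378,248).

```bash
sed -i 's/Rc=np.array(c\["rotation"\])/Rc=R.from_quat(c["rotation"]).as_matrix()/' h.py
python3 - <<'E'
from h import *
for n in("scene","side"):
    im,d,K,Rc,e=cam(n); P=pts(d,K,Rc,e); np.savez(f"{n}0.npz",im=im,P=P)
    m=((P[...,2]>.006)&(P[...,2]<.12)&(P[...,0]>.15)&(P[...,0]<.85)&(abs(P[...,1])<.7)).astype(np.uint8)
    print(n,"table z",np.median(P[...,2][(abs(P[...,2])<.01)]))
    k,l,s,c=cv2.connectedComponentsWithStats(m)
    for i in range(1,k):
        if s[i,4]<25: continue
        q=P[l==i]; r=cv2.minAreaRect((q[q[:,2]>.006,:2]*1000).astype(np.float32))
        lo,hi=np.percentile(q,[1,99],0)
        print(c[i].round(),s[i,4],"x",lo[:1].round(3),hi[:1].round(3),"y",lo[1].round(3),hi[1].round(3),"zmax",hi[2].round(3),"rect",np.round(r[0]),np.round(r[1]),round(r[2]),im[l==i].mean(0).round())
    h=cv2.cvtColor(im,cv2.COLOR_BGR2HSV)
    for nm,a,b in(("blue",100,125),("yellow",20,32)):
        mm=(h[...,0]>=a)&(h[...,0]<=b)&(h[...,1]>150)&(h[...,2]>70)&(P[...,2]>.012)&(P[...,2]<.023)&(P[...,0]>.1)
        k,l,s,c=cv2.connectedComponentsWithStats(cv2.dilate(mm.astype(np.uint8),np.ones((3,3))))
        i=1+s[1:,4].argmax()
        if nm=="blue": i=1+np.argmin([np.hypot(*(cc-([205,135] if n=="scene" else [258,140]))) for cc in c[1:]])
        q=P[(l==i)&mm]; r=cv2.minAreaRect((q[:,:2]*1000).astype(np.float32)); print(nm,len(q),r)
E
```

```text
scene table z 0.00020176432195895266
[254.  91.] 309 x [0.808] [0.848] y 0.105 0.17 zmax 0.118 rect [828. 138.] [43. 69.] 3 [121. 127. 128.]
[297. 121.] 602 x [0.783] [0.827] y -0.099 -0.051 zmax 0.119 rect [805. -76.] [47. 56.] 41 [70. 80. 93.]
[204. 133.] 1031 x [0.537] [0.675] y -0.0 0.225 zmax 0.022 rect [606. 113.] [138. 235.] 2 [111.  72.  54.]
[319. 145.] 851 x [0.731] [0.849] y -0.221 -0.119 zmax 0.084 rect [ 796. -174.] [143.  62.] 26 [129. 134. 142.]
[270. 130.] 157 x [0.734] [0.775] y -0.061 0.093 zmax 0.02 rect [752.  19.] [ 16. 166.] 12 [86. 91. 95.]
[267. 173.] 1050 x [0.558] [0.694] y -0.244 -0.017 zmax 0.022 rect [ 627. -130.] [139. 231.] 1 [ 49. 139. 161.]
[161. 161.] 936 x [0.382] [0.493] y 0.062 0.13 zmax 0.057 rect [438.  98.] [115.  75.] 0 [98. 98. 89.]
[328. 177.] 70 x [0.726] [0.746] y -0.266 -0.246 zmax 0.027 rect [ 735. -255.] [21. 19.] 66 [ 93. 134. 153.]
[222. 185.] 135 x [0.493] [0.524] y -0.099 -0.065 zmax 0.028 rect [508. -83.] [33. 32.] 25 [ 68. 108.  66.]
[194. 187.] 83 x [0.446] [0.465] y -0.049 -0.017 zmax 0.023 rect [455. -33.] [32. 18.] 84 [101. 13
[... 3254 characters left out ...]
2. -424.] [86. 44.] 84 [ 97.  97. 109.]
[376. 331.] 639 x [0.547] [0.635] y -0.614 -0.525 zmax 0.015 rect [ 596. -561.] [116.  50.] 51 [97. 50. 40.]
[309. 335.] 1350 x [0.403] [0.515] y -0.579 -0.504 zmax 0.038 rect [ 459. -541.] [ 68. 111.] 82 [58. 53. 46.]
[442. 352.] 2904 x [0.607] [0.705] y -0.699 -0.629 zmax 0.107 rect [ 657. -665.] [ 73. 104.] 79 [74. 88. 96.]
[375. 379.] 521 x [0.475] [0.576] y -0.671 -0.636 zmax 0.014 rect [ 524. -645.] [ 26. 113.] 72 [40. 24. 16.]
blue 216 ((602.69091796875, 111.94253540039062), (135.01271057128906, 215.13555908203125), 1.3661590814590454)
yellow 605 ((622.421630859375, -131.440673828125), (135.1300811767578, 217.0449676513672), 0.22849568724632263)
```

```bash
python3 - <<'E'
from h import *
o=get_obs(); print({k:np.round(v,4).tolist() for k,v in o.items()}); print(R.from_quat(o["tool_rot"]).as_matrix().round(3)); print(imaging.get_calibration("wrist")["hand_eye"])
E
```

```text
{'clock': 0.25, 'joint_pos': [0.0, 0.241, 0.0044, 1.3352, 0.0, 1.5708], 'joint_vel': [0.001, -0.0016, 0.0035, -0.0003, -0.0005, -0.0006], 'tau': [-0.0007, -37.1993, 25.2278, 0.011, -0.0001, -0.0], 'eef_pos': [0.4997, 0.0, 0.2087], 'tool_rot': [0.7071, 0.7071, -0.0004, -0.0004], 'ft_force': [-0.4866, 0.536, -0.1988], 'ft_torque': [0.0147, -0.0091, -0.0157], 'grasp_force': 0.0, 'grip_width': 0.0854}
[[-0.     1.    -0.001]
 [ 1.     0.     0.   ]
 [ 0.    -0.001 -1.   ]]
[[ 5.37776456e-06 -9.47280754e-01 -3.20404701e-01  8.21814655e-02]
 [ 9.99999685e-01 -2.49151775e-04  7.53404813e-04  2.17189318e-04]
 [-7.93515280e-04 -3.20404604e-01  9.47280455e-01 -1.66303716e-01]
 [ 0.00000000e+00  0.00000000e+00  0.00000000e+00  1.00000000e+00]]
```

Request:
apply_moves([
  [[-0.2,-0.15,-0.2,-7,1],[-0.2,-0.15,-0.2,-7,1],[-0.2,-0.15,-0.2,-7,1],[-0.2,-0.15,-0.2,-7,1],[-0.15,-0.15,-0.2,-7,1],[-0.1,-0.12,-0.2,-7,1],[-0.1,0,-0.2,-7,1],[0,0,0,-7,1]],
])

```text
clock: 0.92
eef_pos: [0.4519, -0.035, 0.1514]
tool_rot: [0.957, 0.289, -0.002, -0.001]
ft_force: [0.0, 0.4, 0.5]
grip_width: 0.0853
grasp_force: 0.0
```

Request:
apply_moves([
  [[0,0,0,7,1],[0,0,0,7,1],[0,0,0,7,1],[0,0,0,7,1],[0,0,0,7,1],[0,0,0,7,1],[0,0,0,7,1],[0,0,0,2,0.2]],
])

```text
clock: 1.58
eef_pos: [0.4539, -0.0348, 0.153]
tool_rot: [0.736, 0.677, -0.0, -0.0]
ft_force: [-0.5, 0.2, -0.2]
grip_width: 0.0753
grasp_force: 0.0
```

```bash
cat >> h.py <<'E'
def look(name,x,y,r=.045,zmin=.006):
    im,d,K,Rc,e=cam("wrist"); P=pts(d,K,Rc,e); cv2.imwrite(f"pics/{name}.png",im)
    m=(np.hypot(P[...,0]-x,P[...,1]-y)<r)&(P[...,2]>zmin)&(P[...,2]<.08)&(d>0)
    k,l,s,c=cv2.connectedComponentsWithStats(m.astype(np.uint8))
    for i in range(1,k):
        if s[i,4]<60: continue
        q=P[l==i]; r_=cv2.minAreaRect((q[:,:2]*1000).astype(np.float32)); t=q[q[:,2]>np.percentile(q[:,2],98)-.004]
        print(c[i].round(),s[i,4],"rect",np.round(r_[0],1),np.round(r_[1],1),round(r_[2],1),"zmax",q[:,2].max().round(4),"top",t[:,:2].mean(0).round(4),im[l==i].mean(0).round())
    o=get_obs(); print(np.round(o["eef_pos"],4),o["clock"])
E
python3 -c "
from h import *
look('w1',.454,-.035)"
```

```text
[254. 170.] 596 rect [453.6 -32.2] [32.1 18.9] 81.8 zmax 0.0252 top [ 0.4551 -0.0292] [ 90. 125. 145.]
[ 0.4539 -0.0348  0.153 ] 1.6333
```

View pics/w1.png

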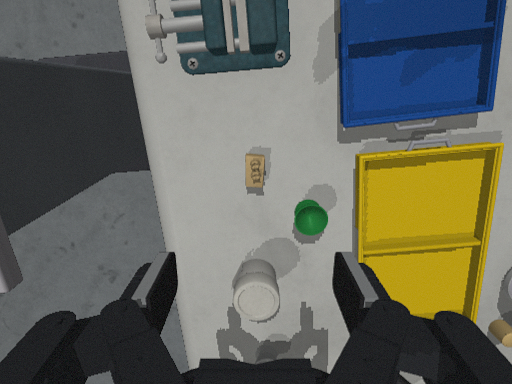

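The wrist view shows the segment at (254,170), the green dish at (310,217) and the pot at (256,298). The segment's estimate agrees with the earlier one, so I'm descending.

Request:
apply_moves([
  [[0,0.02,-0.7,0,0.2],[0,0,-0.7,0,0.2],[0,0,-0.7,0,0.2],[0,0,-0.6,0,0.2],[0,0,-0.4,0,0.2],[0,0,-0.22,0,0.2],[0,0,0,0,-1],[0,0,0,0,-1]],
])

```text
clock: 2.3
eef_pos: [0.4541, -0.034, 0.0205]
tool_rot: [0.737, 0.675, -0.0, -0.0]
ft_force: [0.0, 0.3, 0.1]
grip_width: 0.0283
grasp_force: 0.0
```

Request:
apply_moves([
  [[0,0,0,0,-1],[0,0,0,0,-1],[0,0,0,0,-1],[0,0,0,0,-1],[0,0,0,0,-1]],
])

```text
clock: 2.72
eef_pos: [0.4545, -0.034, 0.0209]
tool_rot: [0.737, 0.676, 0.0, 0.0]
ft_force: [-0.0, -0.3, 0.9]
grip_width: -0.0
grasp_force: 0.0
```

Request:
apply_moves([
  [[0,0,0,0,0.2],[0,0,0,0,0.2],[0,0,0,0,0.2],[0,0,0,0,0.2],[0,0,0,0,0.2],[0,0,0.7,0,0.2],[0,0,0.8,0,0.2],[0,0,0.5,0,0.2]],
])

```text
clock: 3.38
eef_pos: [0.4547, -0.0341, 0.1024]
tool_rot: [0.737, 0.676, 0.001, 0.001]
ft_force: [1.2, 0.1, 0.6]
grip_width: 0.0513
grasp_force: 0.0
```

```bash
python3 -c "
from h import *
look('w2',.454,-.035)"
```

```text
[253. 186.] 817 rect [454.1 -31.9] [32.2 18.4] 84.8 zmax 0.0247 top [ 0.4551 -0.0289] [ 89. 125. 145.]
[ 0.4574 -0.0343  0.1059] 3.4333
```

View pics/w2.png

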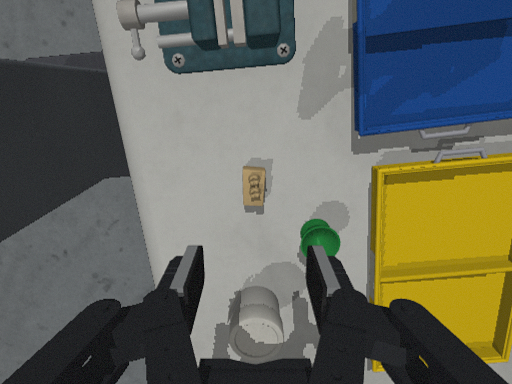

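```bash
python3 - <<'E'
from h import *
im,d,K,Rc,e=cam("wrist"); o=get_obs(); Rt=R.from_quat(o["tool_rot"]).as_matrix()
P=(pts(d,K,Rc,e)-o["eef_pos"])@Rt
for v in range(240,384,12): print(v,[(u,*(P[v,u]*1000).round().astype(int)) for u in (170,185,192,198,305,312,320,335) if d[v,u]<.23])
print(d[200:250,100:400].min(), o["eef_pos"],o["grip_width"])
E
```

```text
240 []
252 [(185, np.int64(11), np.int64(-31), np.int64(-40)), (192, np.int64(11), np.int64(-28), np.int64(-39)), (198, np.int64(10), np.int64(-26), np.int64(-39)), (312, np.int64(10), np.int64(27), np.int64(-38)), (320, np.int64(10), np.int64(31), np.int64(-38))]
264 [(170, np.int64(6), np.int64(-38), np.int64(-43)), (185, np.int64(11), np.int64(-29), np.int64(-50)), (192, np.int64(11), np.int64(-26), np.int64(-49)), (198, np.int64(6), np.int64(-25), np.int64(-42)), (312, np.int64(7), np.int64(26), np.int64(-44)), (320, np.int64(10), np.int64(29), np.int64(-49)), (335, np.int64(7), np.int64(37), np.int64(-43))]
276 [(170, np.int64(7), np.int64(-35), np.int64(-53)), (185, np.int64(11), np.int64(-27), np.int64(-59)), (192, np.int64(9), np.int64(-25), np.int64(-56)), (198, np.int64(1), np.int64(-25), np.int64(-44)), (312, np.int64(3), np.int64(26), np.int64(-46)), (320, np.int64(10), np.int64(27), np.int64(-58)), (335, np.int64(10), np.int64(33), np.int64(-58))]
288 [(170, np.int64(10), np.int64(-31), np.int64(-66)), (185, np.int64(10), np.int64(-26), np.int64(-66)), (192, np.int64(5),
[... 1663 characters left out ...]
 np.int64(-106)), (192, np.int64(17), np.int64(-15), np.int64(-105)), (305, np.int64(10), np.int64(15), np.int64(-99)), (320, np.int64(17), np.int64(17), np.int64(-106)), (335, np.int64(17), np.int64(21), np.int64(-106))]
372 [(170, np.int64(17), np.int64(-20), np.int64(-109)), (185, np.int64(17), np.int64(-16), np.int64(-109)), (192, np.int64(17), np.int64(-15), np.int64(-109)), (198, np.int64(16), np.int64(-13), np.int64(-109)), (305, np.int64(11), np.int64(14), np.int64(-104)), (312, np.int64(16), np.int64(14), np.int64(-109)), (320, np.int64(17), np.int64(16), np.int64(-109)), (335, np.int64(16), np.int64(20), np.int64(-108))]
0.0 [ 0.45724256 -0.03423701  0.10394782] 0.05101186801789193
```

The wrist depth puts the fingertips about 35 mm behind the reported TCP, where the text says they should be ahead of it. I'll cross-check this with the side cameras.

```bash
python3 - <<'E'
from h import *
for n in("scene","side"):
    im,d,K,Rc,e=cam(n); P=pts(d,K,Rc,e)
    m=(abs(P[...,0]-.457)<.06)&(abs(P[...,1]+.034)<.03)&(P[...,2]>.05)&(d>0)
    q=P[m]; print(n,m.sum(),np.percentile(q[:,2],[0,1,3,10,50]).round(3))
    for s in(-1,1):
        f=q[(q[:,0]-.457)*s>.01]; i=f[:,2].argsort()[:12]; print(s,f[i].mean(0).round(4))
print(get_obs()["eef_pos"])
E
```

```text
scene 3548 [0.128 0.141 0.155 0.185 0.316]
-1 [ 0.4273 -0.0398  0.1352]
1 [ 0.4861 -0.0386  0.1351]
side 2454 [0.13  0.137 0.148 0.179 0.246]
-1 [ 0.4245 -0.0395  0.1334]
1 [ 0.4834 -0.0431  0.1331]
[ 0.45431371 -0.03402079  0.10060172]
```

The side views agree: the real fingertips are about 32 mm behind the reported TCP at 51 mm opening, so the stated tool length is about 43 mm off. I'll descend that much further and watch the force.

Request:
apply_moves([
  [[0,0,-0.7,0,0.1],[0,0,-0.7,0,0.1],[0,0,-0.6,0,0.1],[0,0,-0.5,0,0.1],[0,0,-0.3,0,0.1],[0,0,-0.15,0,0.1],[0,0,-0.1,0,0.1],[0,0,0,0,0.1]],
])

```text
clock: 4.25
eef_pos: [0.4529, -0.0339, -0.0228]
tool_rot: [0.737, 0.676, -0.001, -0.001]
ft_force: [0.2, -0.0, 0.6]
grip_width: 0.0468
grasp_force: 0.0
```

Request:
apply_moves([
  [[0,0,0,0,-1],[0,0,0,0,-1],[0,0,0,0,-1],[0,0,0,0,-1],[0,0,0,0,-1]],
])

```text
clock: 4.67
eef_pos: [0.4549, -0.0341, -0.0207]
tool_rot: [0.737, 0.676, 0.001, 0.001]
ft_force: [-0.7, 0.3, 5.7]
grip_width: 0.0164
grasp_force: 58.9
```

Request:
apply_moves([
  [[0,0,0.2,0,-1],[0,0,0.5,0,-1],[0,0,0.6,0,-1],[0,0,0.7,0,-1],[0,0,0.7,0,-1],[0,0,0.3,0,-1]],
])

```text
clock: 5.17
eef_pos: [0.456, -0.0342, 0.1023]
tool_rot: [0.737, 0.676, 0.002, 0.002]
ft_force: [0.3, -0.3, -0.7]
grip_width: 0.0163
grasp_force: 58.3
```

```bash
python3 - <<'E'
from h import *
o=get_obs(); print(o["eef_pos"],o["grip_width"],o["grasp_force"])
ims=[]
for n in("side","wrist"):
    im,d,K,Rc,e=cam(n); p=Rc.T@(np.array(o["eef_pos"])+[0,0,.03]-e); u=int(K[0,0]*p[0]/p[2]+K[0,2]); v=int(K[1,1]*p[1]/p[2]+K[1,2]); h=40 if n=="side" else 100
    u=min(max(u,h),512-h); v=min(max(v,h),384-h)
    ims.append(cv2.resize(im[v-h:v+h,u-h:u+h],(400,400))); P=pts(d,K,Rc,e)
    m=(np.abs(P-o["eef_pos"])[...,:2].max(-1)<.02)&(P[...,2]>.05)&(im[...,2]>im[...,0]*1.25)&(im[...,2]>70); q=P[m]
    if len(q): print(n,len(q),q.min(0).round(3),q.max(0).round(3))
cv2.imwrite("pics/g1.png",np.hstack(ims))
E
```

```text
[ 0.456021   -0.03416485  0.1023196 ] 0.016338319762810357 58.30586069903802
side 60 [ 0.446 -0.051  0.122] [ 0.464 -0.023  0.146]
wrist 2533 [ 0.448 -0.049  0.125] [ 0.468 -0.015  0.149]
```

View pics/g1.png

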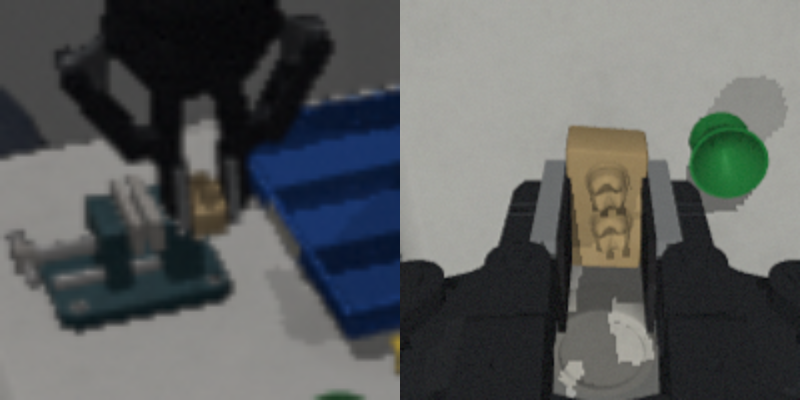

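The pictures show the segment held upright between the pads (about (605,190) in the right half), clear of the worktop. I'm carrying it to the far blue compartment.

Request:
apply_moves([
  [[0.4,0.6,0.1,1,-1],[0.5,0.75,0.1,1,-1],[0.6,0.8,0,1,-1],[0.6,0.8,0,1,-1],[0.6,0.8,0,1,-1],[0.5,0.8,0,1,-1],[0.4,0.6,0,0,-1],[0.15,0.22,0,0,-1]],
])

```text
clock: 5.93
eef_pos: [0.6049, 0.1846, 0.1039]
tool_rot: [0.7, 0.715, -0.0, -0.001]
ft_force: [0.5, -0.1, 0.9]
grip_width: 0.0164
grasp_force: 58.3
```

Request:
apply_moves([
  [[0,0,-0.5,0,-1],[0,0,-0.6,0,-1],[0,0,-0.5,0,-1],[0,0,-0.4,0,-1],[0,0,-0.2,0,-1],[0,0,-0.1,0,-1],[0,0,0,0,-1]],
])

```text
clock: 6.52
eef_pos: [0.6029, 0.1804, 0.0127]
tool_rot: [0.701, 0.713, -0.001, -0.001]
ft_force: [0.2, 0.3, -0.5]
grip_width: 0.0163
grasp_force: 58.3
```

Request:
apply_moves([
  [[0,0,-0.3,0,-1],[0,0,-0.2,0,-1],[0,0,-0.12,0,-1],[0,0,-0.09,0,-1],[0,0,0,0,-1],[0,0,0,0,-1]],
])

```text
clock: 7.02
eef_pos: [0.604, 0.1808, -0.0142]
tool_rot: [0.701, 0.713, -0.0, -0.0]
ft_force: [-0.0, -0.7, -0.9]
grip_width: 0.016
grasp_force: 58.3
```

Request:
apply_moves([
  [[0,0,-0.05,0,-1],[0,0,0,0,-1],[0,0,0,0,0],[0,0,0,0,0],[0,0,0,0,0],[0,0,0,0,0],[0,0,0,0,0],[0,0,0.1,0,0.1]],
])

```text
clock: 7.68
eef_pos: [0.6033, 0.1806, -0.0128]
tool_rot: [0.701, 0.713, -0.001, -0.0]
ft_force: [-0.3, 0.1, -0.6]
grip_width: 0.0468
grasp_force: 0.0
```

Request:
apply_moves([
  [[0,0,0.5,0,0.1],[0,0,0.8,0,0.1],[0,-0.3,0.9,0,0.1],[-0.3,-0.95,0.7,0,0.1],[-0.4,-1,0.1,0,0.1],[-0.4,-1,0,0,0.1],[-0.4,-1,0,0,0.1],[-0.4,-1,0,0,0.1]],
])

```text
clock: 8.35
eef_pos: [0.5313, -0.0197, 0.1046]
tool_rot: [0.701, 0.714, 0.0, 0.001]
ft_force: [-0.6, 0.2, -0.3]
grip_width: 0.0469
grasp_force: 0.0
```

Request:
apply_moves([
  [[-0.4,-1,0,0,0.1],[-0.4,-1,0,0,0.1],[-0.4,-1,0,0,0.1],[-0.4,-1,0,0,0.1],[-0.4,-1,0,0,0.1],[-0.38,-0.9,0,0,0.1],[0,-0.2,-0.3,0,0.1],[0,0,0,0,0.1]],
])

```text
clock: 9.02
eef_pos: [0.4377, -0.2582, 0.0909]
tool_rot: [0.703, 0.711, -0.0, -0.0]
ft_force: [0.1, -0.5, 0.3]
grip_width: 0.0467
grasp_force: 0.0
```

```bash
python3 - <<'E'
from h import *
look('w3',.449,-.274)
im,d,K,Rc,e=cam("scene"); P=pts(d,K,Rc,e)
m=(abs(P[...,0]-.604)<.055)&(abs(P[...,1]-.181)<.028)&(P[...,2]>.008)&(d>0); q=P[m]; print("seg",len(q),q.mean(0).round(3),q.min(0).round(3),q.max(0).round(3))
E
```

```text
[268. 216.] 1460 rect [ 448.6 -273.4] [33.7 33.4] 69.9 zmax 0.0291 top [ 0.449  -0.2752] [128. 130. 129.]
[ 0.4381 -0.2565  0.0913] 9.0667
seg 66 [0.603 0.179 0.018] [0.596 0.165 0.008] [0.613 0.199 0.026]
```

The segment is on the tray floor. The dish reads (0.449, -0.2735), so I'm descending on it.

Request:
apply_moves([
  [[0.27,-0.42,0,0,0.25],[0,0,-0.7,0,0.25],[0,0,-0.7,0,0.25],[0,0,-0.6,0,0.25],[0,0,-0.4,0,0.25],[0,0,-0.25,0,0.25],[0,0,-0.1,0,0.25],[0,0,0,0,0.25]],
])

```text
clock: 9.78
eef_pos: [0.4504, -0.2714, -0.0186]
tool_rot: [0.7, 0.714, -0.0, -0.001]
ft_force: [1.1, -0.1, -1.1]
grip_width: 0.053
grasp_force: 0.0
```

Request:
apply_moves([
  [[0,0,0,0,-1],[0,0,0,0,-1],[0,0,0,0,-1],[0,0,0,0,-1],[0,0,0,0,-1],[0,0,0,0,-1]],
])

```text
clock: 10.28
eef_pos: [0.4515, -0.273, -0.0166]
tool_rot: [0.701, 0.713, 0.001, 0.001]
ft_force: [-0.3, 1.1, 6.6]
grip_width: 0.0294
grasp_force: 58.8
```

Request:
apply_moves([
  [[0,0,0.2,0,-1],[0,0,0.5,0,-1],[0,0,0.7,0,-1],[0.1,0.2,0.8,0,-1],[0.3,0.6,0.6,0,-1],[0.4,0.95,0.2,0,-1],[0.4,0.95,0,0,-1],[0.4,0.95,0,0,-1]],
])

```text
clock: 10.95
eef_pos: [0.5152, -0.1262, 0.1038]
tool_rot: [0.702, 0.713, 0.001, 0.002]
ft_force: [0.4, -0.3, -1.0]
grip_width: 0.0293
grasp_force: 59.3
```

Request:
apply_moves([
  [[0.4,0.95,0,0,-1],[0.4,0.95,0,0,-1],[0.4,0.95,0,0,-1],[0.4,0.95,0,0,-1],[0.4,0.95,0,0,-1],[0.18,0.95,0,0,-1],[0,0.25,0,0,-1],[0,0,-0.3,0,-1]],
])

```text
clock: 11.62
eef_pos: [0.6032, 0.1153, 0.0922]
tool_rot: [0.699, 0.715, 0.002, 0.001]
ft_force: [0.5, -0.9, -0.5]
grip_width: 0.0296
grasp_force: 59.3
```

```bash
cat >> h.py <<'E'
def held(r=.02):
    o=get_obs(); print(np.round(o["eef_pos"],4),o["grip_width"])
    for n in("scene","side","wrist"):
        im,d,K,Rc,e=cam(n); P=pts(d,K,Rc,e); Q=P-o["eef_pos"]
        m=(abs(Q[...,0])<.03)&(abs(Q[...,1])<.03)&(P[...,2]>.025)&(Q[...,2]<.1)&(im.max(-1)>85)&(d>0)
        q=Q[m]
        if len(q): print(n,len(q),np.percentile(q,2,0).round(3),np.percentile(q,98,0).round(3),"minz",np.sort(q[:,2])[:5].mean().round(4))
E
python3 -c "
from h import *
held()"
```

```text
[0.6032 0.1153 0.0922] 0.029601722225506635
scene 94 [-0.017 -0.016  0.02 ] [0.018 0.014 0.044] minz 0.0196
side 12 [-0.005 -0.02   0.028] [0.011 0.003 0.038] minz 0.0304
wrist 5504 [-0.024 -0.019  0.018] [0.017 0.012 0.057] minz 0.0165
```

Request:
apply_moves([
  [[0,0,-0.6,0,-1],[0,0,-0.6,0,-1],[0,0,-0.5,0,-1],[0,0,-0.4,0,-1],[0,0,-0.25,0,-1],[0,0,-0.1,0,-1],[0,0,0,0,-1],[0,0,0,0,-1]],
])

```text
clock: 12.43
eef_pos: [0.602, 0.1108, -0.0074]
tool_rot: [0.701, 0.713, 0.001, 0.0]
ft_force: [0.5, 0.3, -0.4]
grip_width: 0.0295
grasp_force: 59.3
```

Request:
apply_moves([
  [[0,0,-0.07,0,-1],[0,0,-0.04,0,-1],[0,0,0,0,-1],[0,0,0,0,0.2],[0,0,0,0,0.2],[0,0,0,0,0.2],[0,0,0,0,0.2],[0,0,0,0,0.2]],
])

```text
clock: 13.1
eef_pos: [0.6013, 0.1112, -0.0126]
tool_rot: [0.701, 0.713, 0.0, 0.0]
ft_force: [-0.1, 0.4, -0.2]
grip_width: 0.051
grasp_force: 0.0
```

Request:
apply_moves([
  [[0,0,0.3,0,0.2],[0,0,0.6,0,0.2],[0,0,0.9,0,0.8],[-0.2,-0.3,0.8,0,0.8],[-0.6,-0.95,0.4,0,0.8],[-0.6,-1,0,0,0.8],[-0.6,-1,0,0,0.8],[-0.6,-1,0,0,0.8]],
])

```text
clock: 13.77
eef_pos: [0.5075, -0.0423, 0.1069]
tool_rot: [0.7, 0.714, 0.001, 0.001]
ft_force: [0.3, -0.5, 0.1]
grip_width: 0.0771
grasp_force: 0.0
```

Request:
apply_moves([
  [[-0.6,-1,0,0,0.8],[-0.5,-1,0,0,0.8],[-0.2,-0.45,0,0,0.8],[0,0,0,0,0.8]],
])

```text
clock: 14.1
eef_pos: [0.458, -0.1356, 0.1064]
tool_rot: [0.703, 0.711, -0.0, 0.001]
ft_force: [0.5, -0.2, -0.2]
grip_width: 0.0767
grasp_force: 0.0
```

```bash
python3 - <<'E'
from h import *
look('w4',.4445,-.160)
im,d,K,Rc,e=cam("scene"); P=pts(d,K,Rc,e)
m=(abs(P[...,0]-.604)<.055)&(abs(P[...,1]-.112)<.028)&(P[...,2]>.008)&(d>0); q=P[m]; print("dish",len(q),q.mean(0).round(3),q.min(0).round(3),q.max(0).round(3))
E
```

```text
[238. 222.] 3467 rect [ 445.5 -157.6] [47.3 47.7] 64.2 zmax 0.0525 top [ 0.4454 -0.157 ] [134. 140. 142.]
[ 0.4593 -0.1339  0.1064] 14.15<stdin>:4: RuntimeWarning: Mean of empty slice.
  ret = um.true_divide(
Traceback (most recent call last):
ValueError: zero-size array to reduction operation minimum which has no identity
```

View pics/w4.png

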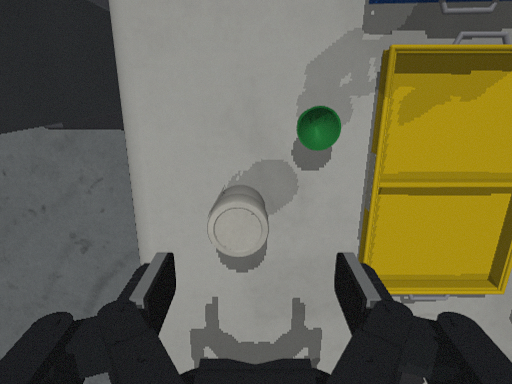

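The wrist view shows the pot lid at (238,228), with the green dish clear of it at (319,127). I'm moving over the pot and descending.

Request:
apply_moves([
  [[-0.33,-0.62,0,0,0.8],[0,0,-0.4,0,0.8],[0,0,-0.7,0,0.8],[0,0,-0.7,0,0.8],[0,0,-0.6,0,0.8],[0,0,-0.4,0,0.8],[0,0,-0.16,0,0.8],[0,0,0,0,0.8]],
])

```text
clock: 14.87
eef_pos: [0.4461, -0.1555, -0.0145]
tool_rot: [0.7, 0.714, -0.001, -0.001]
ft_force: [-0.1, -0.4, 0.4]
grip_width: 0.0765
grasp_force: 0.0
```

Request:
apply_moves([
  [[0,-0.08,0,0,0.8],[0,0,0,0,-1],[0,0,0,0,-1],[0,0,0,0,-1],[0,0,0,0,-1],[0,0,0,0,-1],[0,0,0,0,-1],[0,0,0,0,-1]],
])

```text
clock: 15.53
eef_pos: [0.4481, -0.1607, -0.0116]
tool_rot: [0.701, 0.713, 0.001, 0.001]
ft_force: [-0.2, 0.6, 6.8]
grip_width: 0.0465
grasp_force: 60.9
```

Request:
apply_moves([
  [[0,0,0.2,0,-1],[0,0,0.5,0,-1],[0.1,0.1,0.7,0,-1],[0.5,0.6,0.7,0,-1],[0.6,0.8,0.3,0,-1],[0.6,0.8,0,0,-1],[0.6,0.8,0,0,-1],[0.6,0.8,0,0,-1]],
])

```text
clock: 16.2
eef_pos: [0.5675, -0.003, 0.084]
tool_rot: [0.701, 0.713, 0.001, 0.001]
ft_force: [0.7, -0.2, -0.2]
grip_width: 0.0466
grasp_force: 61.7
```

Request:
apply_moves([
  [[0.6,0.8,0,0,-1],[0.28,0.4,0,0,-1],[0,0,0,0,-1],[0,0,0,0,-1],[0,0,0,0,-1]],
])

```text
clock: 16.62
eef_pos: [0.6008, 0.0431, 0.0825]
tool_rot: [0.701, 0.713, -0.001, -0.0]
ft_force: [0.4, -0.4, -0.3]
grip_width: 0.0465
grasp_force: 61.7
```

```bash
python3 - <<'E'
from h import *
held()
for n in("scene","side"):
  im,d,K,Rc,e=cam(n); P=pts(d,K,Rc,e)
  m=(abs(P[...,0]-.604)<.055)&(abs(P[...,1]-.112)<.028)&(P[...,2]>.008)&(P[...,2]<.06)&(d>0); q=P[m]
  if len(q): print("dish",len(q),q.mean(0).round(3),q.min(0).round(3),q.max(0).round(3))
im,d,K,Rc,e=cam("wrist");cv2.imwrite("pics/w5.png",im)
E
```

```text
[0.6008 0.0431 0.0825] 0.046490718650448376
scene 298 [-0.026 -0.022  0.015] [0.025 0.014 0.062] minz 0.0131
side 120 [-0.019 -0.022  0.022] [0.02  0.02  0.062] minz 0.0201
wrist 14136 [-0.027 -0.018  0.021] [0.027 0.026 0.063] minz 0.0149
dish 109 [0.603 0.111 0.023] [0.585 0.093 0.009] [0.62  0.129 0.032]
dish 109 [0.601 0.108 0.022] [0.565 0.084 0.008] [0.657 0.139 0.033]
```

View pics/w5.png

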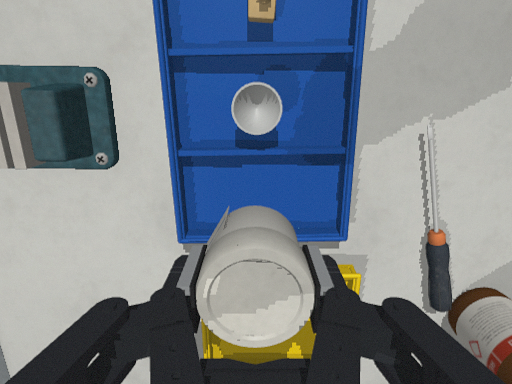

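The wrist view shows the dish standing at (257,108) in the middle compartment, the segment at (262,10) in the far one, and the pot held upright. I'm lowering the pot.

Request:
apply_moves([
  [[0,0,-0.5,0,-1],[0,0,-0.6,0,-1],[0,0,-0.5,0,-1],[0,0,-0.3,0,-1],[0,0,-0.2,0,-1],[0,0,-0.06,0,-1],[0,0,0,0,-1],[0,0,0,0,-1]],
])

```text
clock: 17.58
eef_pos: [0.6024, 0.0435, -0.0029]
tool_rot: [0.701, 0.713, 0.001, 0.001]
ft_force: [-0.3, 0.7, -0.9]
grip_width: 0.0467
grasp_force: 61.7
```

Request:
apply_moves([
  [[0,0,-0.06,0,-1],[0,0,-0.03,0,-1],[0,0,0,0,-1],[0,0,0,0,0.7],[0,0,0,0,0.7],[0,0,0,0,0.7],[0,0,0,0,0.7],[0,0,0,0,0.7]],
])

```text
clock: 18.25
eef_pos: [0.6018, 0.0436, -0.0073]
tool_rot: [0.701, 0.713, 0.0, 0.0]
ft_force: [0.4, 0.6, 0.3]
grip_width: 0.0726
grasp_force: 0.0
```

Request:
apply_moves([
  [[0,0,0.3,0,0.7],[0,0,0.6,0,0.7],[0,0,0.9,0,0.7],[0,-0.3,0.9,0,0.7],[-0.2,-0.9,0.4,0,0.7],[-0.3,-1,0,0,0.7],[-0.3,-1,0,0,0.7],[-0.3,-1,0,0,0.7]],
])

```text
clock: 18.92
eef_pos: [0.5576, -0.1254, 0.1175]
tool_rot: [0.7, 0.714, 0.0, 0.001]
ft_force: [0.2, -1.0, -0.9]
grip_width: 0.0726
grasp_force: 0.0
```

Request:
apply_moves([
  [[-0.3,-1,0,0,0.7],[-0.3,-1,0,0,0.7],[-0.3,-1,0,0,0.7],[-0.3,-1,0,0,0.7],[-0.3,-1,0,0,0.7],[-0.2,-0.7,0,0,0.7],[0,0,0,0,0.7],[0,0,0,0,0.7]],
])

```text
clock: 19.58
eef_pos: [0.489, -0.3533, 0.1164]
tool_rot: [0.702, 0.712, 0.0, -0.0]
ft_force: [-0.0, 0.4, 0.5]
grip_width: 0.0728
grasp_force: 0.0
```

```bash
python3 - <<'E'
from h import *
look('w6',.491,-.371)
look('w6',.491,-.371,zmin=.05)
for n in("scene","side"):
  im,d,K,Rc,e=cam(n); P=pts(d,K,Rc,e)
  m=(abs(P[...,0]-.604)<.055)&(abs(P[...,1]-.0435)<.029)&(P[...,2]>.008)&(P[...,2]<.07)&(d>0); q=P[m]
  if len(q): print("pot",len(q),q.mean(0).round(3),q.min(0).round(3),q.max(0).round(3))
E
```

```text
[259. 200.] 1899 rect [ 492.9 -364.1] [37.1 41.3] 89.1 zmax 0.0641 top [ 0.4932 -0.3661] [ 97. 108. 112.]
[ 0.4894 -0.3519  0.1164] 19.6333
[259. 219.] 138 rect [ 493.4 -366.5] [7.7 7.8] 45.7 zmax 0.0641 top [ 0.4931 -0.3663] [40. 41. 41.]
[ 0.4899 -0.351   0.1164] 19.6833
pot 326 [0.598 0.039 0.041] [0.579 0.022 0.008] [0.651 0.068 0.055]
pot 176 [0.586 0.041 0.037] [0.554 0.021 0.008] [0.608 0.072 0.055]
```

View pics/w6.png

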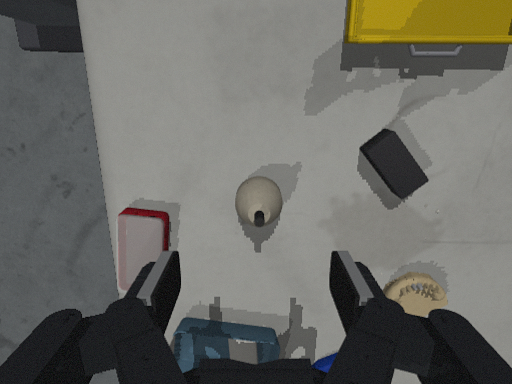

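The wrist view shows the cone's hub at (259,218), with the bur case at (393,162), the red case at (143,250) and the arch at (415,295) all clear. I'm descending on the cone.

Request:
apply_moves([
  [[0.05,-0.38,-0.2,0,0.7],[0,0,-0.6,0,0.7],[0,0,-0.7,0,0.7],[0,0,-0.7,0,0.7],[0,0,-0.6,0,0.7],[0,0,-0.4,0,0.7],[0,0,-0.26,0,0.7],[0,0,0,0,0.7]],
])

```text
clock: 20.45
eef_pos: [0.4908, -0.3643, -0.0244]
tool_rot: [0.7, 0.714, -0.0, -0.003]
ft_force: [-0.8, 0.4, -0.1]
grip_width: 0.0727
grasp_force: 0.0
```

Request:
apply_moves([
  [[0,0,0,0,0.5],[0,0,0,0,-1],[0,0,0,0,-1],[0,0,0,0,-1],[0,0,0,0,-1],[0,0,0,0,-1],[0,0,0,0,-1],[0,0,0,0,-1]],
])

```text
clock: 21.12
eef_pos: [0.4933, -0.3678, -0.0195]
tool_rot: [0.701, 0.713, 0.0, 0.002]
ft_force: [-0.5, 1.1, 6.0]
grip_width: 0.0386
grasp_force: 61.0
```

Request:
apply_moves([
  [[0,0,0.2,0,-1],[0,0,0.5,0,-1],[0,0.1,0.7,0,-1],[0.2,0.5,0.8,0,-1],[0.4,0.8,0.6,0,-1],[0.4,0.9,0.2,0,-1],[0.4,0.9,0,0,-1],[0.4,0.9,0,0,-1]],
])

```text
clock: 21.78
eef_pos: [0.5647, -0.2032, 0.0999]
tool_rot: [0.701, 0.713, 0.001, 0.002]
ft_force: [0.4, -0.9, -0.8]
grip_width: 0.0388
grasp_force: 60.3
```

Request:
apply_moves([
  [[0.4,0.9,0,0,-1],[0.4,0.9,0,0,-1],[0.4,0.9,0,0,-1],[0.27,0.4,0,0,-1],[0,0,0,0,-1],[0,0,0,0,-1],[0,0,0,0,-1]],
])

```text
clock: 22.37
eef_pos: [0.6218, -0.0805, 0.0977]
tool_rot: [0.701, 0.713, -0.0, 0.0]
ft_force: [0.0, -0.3, -0.2]
grip_width: 0.0385
grasp_force: 60.3
```

```bash
python3 -c "
from h import *
held()"
```

```text
[ 0.6218 -0.0805  0.0977] 0.03851741248742969
scene 189 [-0.024 -0.02   0.022] [ 0.016 -0.001  0.066] minz 0.0211
side 26 [-0.012 -0.017  0.022] [0.024 0.007 0.065] minz 0.0313
wrist 8046 [-0.024 -0.004  0.028] [0.024 0.021 0.066] minz 0.0241
```

Request:
apply_moves([
  [[0,0,-0.5,0,-1],[0,0,-0.7,0,-1],[0,0,-0.6,0,-1],[0,0,-0.45,0,-1],[0,0,-0.3,0,-1],[0,0,-0.15,0,-1],[0,0,0,0,-1],[0,0,0,0,-1]],
])

```text
clock: 23.18
eef_pos: [0.6227, -0.0805, -0.0099]
tool_rot: [0.701, 0.713, 0.0, 0.0]
ft_force: [0.3, -0.2, -0.1]
grip_width: 0.0383
grasp_force: 60.4
```

Request:
apply_moves([
  [[0,0,-0.06,0,-1],[0,0,-0.04,0,-1],[0,0,0,0,-1],[0,0,0,0,0.5],[0,0,0,0,0.5],[0,0,0,0,0.5],[0,0,0,0,0.5],[0,0,0,0,0.5]],
])

```text
clock: 23.85
eef_pos: [0.6223, -0.08, -0.0144]
tool_rot: [0.701, 0.713, 0.0, 0.0]
ft_force: [0.1, -0.6, 0.4]
grip_width: 0.0641
grasp_force: 0.0
```

Request:
apply_moves([
  [[0,0,0.3,0,0.5],[0,0,0.6,0,0.5],[0,0,0.9,0,0.5],[0,0,0.9,0,0.5],[0,-0.6,0.3,5,0.5],[-0.05,-0.9,0,5,0.5],[-0.05,-0.95,0,5,0.5],[-0.05,-0.95,0,5,0.5]],
])

```text
clock: 24.52
eef_pos: [0.6167, -0.2169, 0.1076]
tool_rot: [0.564, 0.826, 0.0, 0.001]
ft_force: [0.4, -0.3, -0.5]
grip_width: 0.0642
grasp_force: 0.0
```

Request:
apply_moves([
  [[-0.05,-0.95,0,5,0.5],[-0.05,-0.95,0,5,0.5],[-0.05,-0.6,-0.3,5,0.4],[-0.05,-0.3,-0.4,5,0.3],[0,0,0,0,0.2],[0,0,0,0,0.2]],
])

```text
clock: 25.02
eef_pos: [0.6069, -0.3281, 0.0767]
tool_rot: [0.416, 0.909, 0.0, -0.001]
ft_force: [0.6, 0.2, 0.7]
grip_width: 0.0513
grasp_force: 0.0
```

```bash
python3 - <<'E'
from h import *
look('w7',.609,-.3325)
for n in("scene","side"):
  im,d,K,Rc,e=cam(n); P=pts(d,K,Rc,e)
  m=(abs(P[...,0]-.624)<.055)&(abs(P[...,1]+.08)<.04)&(P[...,2]>.008)&(P[...,2]<.08)&(d>0); q=P[m]
  if len(q): print("cone",len(q),q.mean(0).round(3),q.min(0).round(3),q.max(0).round(3))
E
```

```text
[255. 205.] 2778 rect [ 609.5 -330.7] [27.9 55.5] 40.9 zmax 0.0261 top [ 0.6088 -0.3297] [46. 44. 45.]
[ 0.608  -0.3274  0.0778] 25.0667
cone 227 [ 0.618 -0.087  0.033] [ 0.603 -0.1    0.008] [ 0.641 -0.064  0.066]
cone 254 [ 0.618 -0.09   0.032] [ 0.601 -0.106  0.008] [ 0.677 -0.06   0.067]
```

View pics/w7.png

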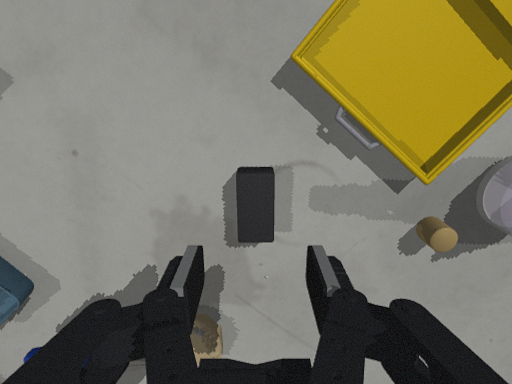

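The wrist view shows the bur case at (255,205), lined up with the jaws, and the arch at (207,335) is clear. I'm descending on it.

Request:
apply_moves([
  [[0.03,-0.09,-0.3,0,0.2],[0,0,-0.6,0,0.2],[0,0,-0.6,0,0.2],[0,0,-0.5,0,0.2],[0,0,-0.3,0,0.2],[0,0,-0.15,0,0.2],[0,0,0,0,0.2],[0,0,0,0,0.2]],
])

```text
clock: 25.83
eef_pos: [0.6101, -0.3316, -0.0199]
tool_rot: [0.415, 0.91, -0.0, 0.001]
ft_force: [0.5, 0.4, 0.5]
grip_width: 0.0516
grasp_force: 0.0
```

Request:
apply_moves([
  [[0,0,0,0,-1],[0,0,0,0,-1],[0,0,0,0,-1],[0,0,0,0,-1],[0,0,0,0,-1],[0,0,0,0,-1]],
])

```text
clock: 26.33
eef_pos: [0.6108, -0.3323, -0.0184]
tool_rot: [0.415, 0.91, -0.0, 0.002]
ft_force: [-0.8, 1.2, 5.7]
grip_width: 0.0267
grasp_force: 61.7
```

Request:
apply_moves([
  [[0,0,0.2,0,-1],[0,0,0.5,0,-1],[0,0,0.7,0,-1],[0,0.2,0.6,-5,-1],[0.05,0.6,0.2,-5,-1],[0.07,0.8,0,-5,-1],[0.07,0.8,0,-5,-1],[0.07,0.8,0,-5,-1]],
])

```text
clock: 27.0
eef_pos: [0.6195, -0.2027, 0.0681]
tool_rot: [0.604, 0.797, 0.0, 0.0]
ft_force: [0.4, -0.5, -0.1]
grip_width: 0.0269
grasp_force: 61.0
```

Request:
apply_moves([
  [[0.07,0.53,0,-5,-1],[0,0,0,-5,-1],[0,0,0,-5,-1],[0,0,0,0,-1],[0,0,0,0,-1],[0,0,0,0,-1]],
])

```text
clock: 27.5
eef_pos: [0.6223, -0.1827, 0.0674]
tool_rot: [0.7, 0.714, -0.0, -0.0]
ft_force: [-0.5, 0.1, -0.6]
grip_width: 0.0268
grasp_force: 61.0
```

```bash
python3 -c "
from h import *
o=get_obs();print(o['eef_pos'],o['grip_width'])
im=cam('wrist')[0];cv2.imwrite('pics/w8.png',im)"
```

```text
[ 0.62233924 -0.18266022  0.06740482] 0.026775435114002127
```

View pics/w8.png

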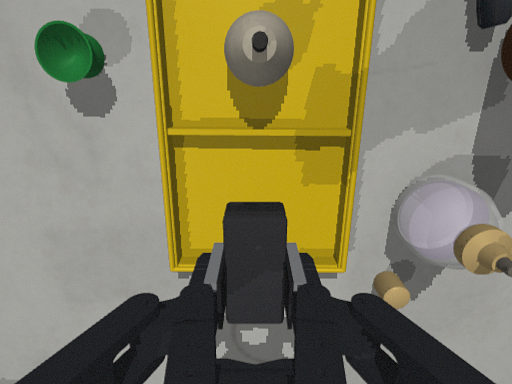

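The wrist view shows the cone upright at (259,47) in its compartment, and the bur case held level over the near one. I'm lowering it.

Request:
apply_moves([
  [[0,0,-0.5,0,-1],[0,0,-0.5,0,-1],[0,0,-0.4,0,-1],[0,0,-0.3,0,-1],[0,0,-0.15,0,-1],[0,0,-0.08,0,-1],[0,0,0,0,-1],[0,0,0,0,-1]],
])

```text
clock: 28.22
eef_pos: [0.6232, -0.1827, -0.009]
tool_rot: [0.701, 0.713, 0.0, 0.001]
ft_force: [0.5, 1.0, -0.1]
grip_width: 0.0265
grasp_force: 61.0
```

Request:
apply_moves([
  [[0,0,-0.06,0,-1],[0,0,-0.05,0,-1],[0,0,0,0,-1],[0,0,0,0,0.2],[0,0,0,0,0.2],[0,0,0,0,0.2],[0,0,0,0,0.2],[0,0,0,0,0.2]],
])

```text
clock: 28.88
eef_pos: [0.6227, -0.1824, -0.014]
tool_rot: [0.701, 0.713, 0.0, 0.0]
ft_force: [-0.3, -0.2, 0.4]
grip_width: 0.0512
grasp_force: 0.0
```

Request:
apply_moves([
  [[0,0,0.3,0,0.2],[0,0,0.6,0,0.2],[0,0,0.9,0,0.2],[0,0,0.9,0,0.2],[-0.5,0,0.9,0,0.2],[-0.8,0.5,0.9,0,0.2],[-0.8,0.5,0.5,0,0.2],[-0.8,0.5,0,0,0.2]],
])

```text
clock: 29.55
eef_pos: [0.5162, -0.1275, 0.1843]
tool_rot: [0.701, 0.713, 0.003, 0.005]
ft_force: [1.0, 0.7, 1.3]
grip_width: 0.0513
grasp_force: 0.0
```

Request:
apply_moves([
  [[-0.5,0.8,0,0,0.2],[-0.5,0.8,0,0,0.2],[0,0.8,0,0,0.2],[0,0.5,0,0,0.2],[0,0,0,0,0.2]],
])

```text
clock: 29.97
eef_pos: [0.4734, -0.0077, 0.1796]
tool_rot: [0.699, 0.715, 0.001, 0.0]
ft_force: [-0.7, 0.1, -0.3]
grip_width: 0.0511
grasp_force: 0.0
```

```bash
python3 - <<'E'
from h import *
ims=[]
for n,b in(("scene",(150,95,180,135)),("side",(200,100,180,135))):
  im,d,K,Rc,e=cam(n); P=pts(d,K,Rc,e); x,y,w,h=b; ims.append(cv2.resize(im[y:y+h,x:x+w],(400,300)))
  for t,cx,cy,r in(("seg",.603,.181,.025),("dish",.603,.111,.025),("pot",.603,.0435,.027),("cone",.623,-.08,.03),("bur",.623,-.183,.035),("arch",.648,-.469,.045),("red",.383,-.4235,.06)):
    m=(np.hypot(P[...,0]-cx,P[...,1]-cy)<r)&(P[...,2]>.008)&(P[...,2]<.08)&(d>0); q=P[m]
    if len(q): print(n,t,len(q),q.mean(0).round(3),np.percentile(q,2,0).round(3),np.percentile(q,98,0).round(3))
cv2.imwrite("pics/f.png",np.hstack(ims))
E
```

```text
scene seg 66 [0.603 0.179 0.018] [0.596 0.165 0.009] [0.613 0.198 0.026]
scene dish 113 [0.603 0.111 0.022] [0.588 0.095 0.009] [0.619 0.127 0.032]
scene pot 323 [0.597 0.038 0.041] [0.58  0.022 0.01 ] [0.622 0.065 0.055]
scene cone 225 [ 0.618 -0.087  0.034] [ 0.604 -0.1    0.011] [ 0.637 -0.068  0.064]
scene bur 265 [ 0.621 -0.184  0.023] [ 0.61  -0.209  0.009] [ 0.637 -0.155  0.028]
scene arch 498 [ 0.65  -0.472  0.016] [ 0.624 -0.501  0.01 ] [ 0.683 -0.446  0.026]
scene red 950 [ 0.382 -0.425  0.02 ] [ 0.36  -0.464  0.011] [ 0.405 -0.383  0.023]
side seg 59 [0.601 0.177 0.017] [0.594 0.164 0.009] [0.612 0.195 0.025]
side dish 73 [0.599 0.113 0.023] [0.587 0.097 0.01 ] [0.616 0.126 0.031]
side pot 329 [0.597 0.035 0.039] [0.579 0.02  0.01 ] [0.62  0.064 0.054]
side cone 251 [ 0.618 -0.09   0.032] [ 0.602 -0.101  0.009] [ 0.637 -0.074  0.063]
side bur 268 [ 0.619 -0.188  0.022] [ 0.608 -0.211  0.009] [ 0.634 -0.156  0.028]
side arch 618 [ 0.648 -0.474  0.015] [ 0.621 -0.503  0.01 ] [ 0.68  -0.448  0.025]
side red 864 [ 0.38  -0.429  0.019] [ 0.358 -0.466  0.01 ] [ 0.403 -0.385  0.023]
```

View pics/f.png

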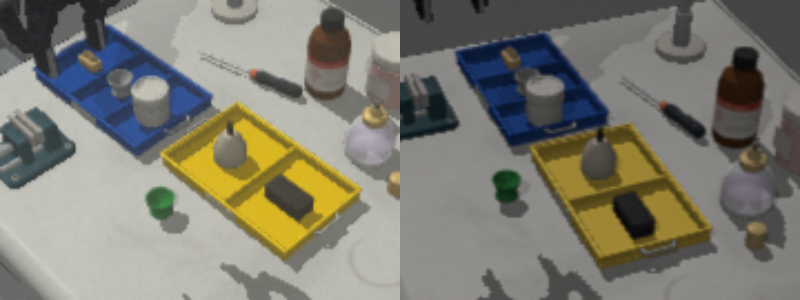

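Both views show all five things upright in compartments of their own, and neither the arch nor the red case has moved. The gripper is clear of everything.

```bash
python3 -c "
from h import *
print(order.job_done())"
```

```text
the job is handed in; nothing more can be done
None
```

Both kits are made up and the job is handed in: the segment, grey dish and pot each have a compartment in the blue tray, the cone and bur case each have one in the yellow tray, and the red case and arch model were left alone.

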